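# Close the desk cable duct: tuck the closing strip under the lapping cover and hold it down

### The arm

A 6-joint arm with a two-finger parallel gripper is mounted at the origin on the work surface. World frame = base frame: x ahead of the robot, y to its left, z up, the work surface at z = 0. Lengths are in m, angles in rad, forces in N, time in s.
With the tool pointing down it reaches from about 0.35 to 0.775 m from the base axis. Payload 7.3 kg.
Tool frame: the origin (TCP) lies midway between the tips of the shut fingers; the grasp point (between the pads) lies 19 mm behind it; z points along the fingers, y is the direction in which the jaws open and shut (so a half turn about z gives the same grasp; the last joint's range is limited). The gripper opens to 92 mm and grips with 3 to 60 N. Pads are 19 mm wide; open, the fingers measure 130 mm over their backs; the gripper's body (75 mm by 190 mm) begins 47 mm behind the grasp point.
Start: joints at [-1.494, 0.342, 1.524, -0, 1.275, -0.146], TCP at [0.116, -0.512, 0.227] pointing down, gripper open.
Joint ranges: [-2.53, 2.53], [-0.77, 2.02], [0.04, 2.7], [-1, 4.14], [0.28, 2.66], [-3.11, 3.11]. Speed limits (rad/s): [2.57, 2.57, 3.14, 3.14, 3.14, 3.14].

### API

Orientations are given as a rotation vector (axis times angle).
In Python, from station import robot gives the robot as it stands.
- The arm moves only by the tool move_arm, never from a script. Its argument "increments" is a list that holds one entry, the list of rows, each a list of 7 numbers: the turn, a rotation vector about the tool's x, y, z in degrees, then the shift along the tool's x, y, z in cm, then the closure, from -1 (fully open) to 1 (shut). In form: [[[wx, wy, wz, dx, dy, dz, fingers], ...]]. A call has 1 to 20 rows; each row shifts and turns the pose as measured when the row begins, along the tool's axes as they then stand; what a row does not reach is not made up. A row lasts 1/10 s, in which the tool goes at most 50 mm and 8.59 degrees, less where a joint would pass 70% of its speed; a pose out of reach is approached as far as the arm can. A call with a gripper value outside its range is refused whole. The fingers move at their own pace and stop on an object; the grip force is fixed at half the most. Time passes only in rows, so rows that do not move let the fingers close. It gives the time, the measured TCP pose, the force and the opening at its end, in the units of the state.
- robot.observe(): the state, without advancing time (a new reading comes with each control period).
- robot.capture(name): name is "side" or "top" or "wrist"; returns a dict with "color" (400x640x3 uint8, blue, green, red), "vertical_fov" (degrees; the focal length in pixels is half the picture's height over the tangent of half this angle, whatever the lens; pixels are square), "cx", "cy" (the principal point, pixels), "view" (4x4, takes a point from world to camera coordinates). Camera axes: x right, y down, z forward; pixel columns grow to the right and rows downward; lengths in m; the calibration is good to about 2 mm. A picture is of the moment at which its call begins. There is no depth.
- robot.close_job(): hands the job in, once; it reports no verdict.
Trained networks look in the newest picture that a camera, given by its name, has taken for a name from the list of things; names that differ only in an ending like _2 or _b are one class to them, and where a whole thing is asked for, a point or a joint stands for the part that bears it (a point fixed in the world has none). Each returns a list of dicts, best first, with "score" (0 to 1); they miss things now and then, are a little off and sometimes report something else, mostly with a low value. They report only what shows in the picture. A call takes as long as a camera call. They do not tell look-alikes from the thing itself.
- robot.find_in(camera, target): "xyz" ([x, y, z] in m, in world coordinates, good to about 4 mm: the middle of the surface that is visible of it).
- robot.masks_of(camera, target): "region" (400x640 bool, what is visible of it).
- robot.mark_of(camera, target): "xyz" ([x, y, z] in m, in world coordinates, good to about 4 mm: a listed point, or the origin of a listed thing).
The state is a dict: "time": time; "q": joint angles; "qd": joint speeds; "joint_efforts": joint torques, N m; "eef_pos": TCP position; "eef_rot": TCP orientation; "force": force on the tool from outside, world axes, zero at the start; "moment": the same for the moment, N m; "gripper_width": opening from 0.0 (shut) to 1.0 (fully open).
Only numpy, scipy, OpenCV 4.12 (cv2) and the standard library are available. Lean on these libraries where they do the work, as an engineer would, in place of code of your own. Each camera call takes 0.05 s, during which the arm holds its last target.

### The job

Pick up the metal closing strip by its rib, lay it over the channel of the desk's cable duct and slide its long front edge (the one farther from the rib) at least 15 mm under the duct's hinged lapping cover, straight and centred across the duct's width, without lifting the cover. Then press the strip flat on both ledges, firmly (about 10 N), and finish while still holding it pressed down: do not let go. Leave the other things on the desk where they are.

Things in the scene. Friction and masses are not known exactly. Their poses are not given: they have to be found in the camera images.
- duct: Grey desk cable duct, fixed, left or right on the desk. Origin on the desk under its open channel. x: towards its hinged cover at the far side (away from the robot within 20 degrees); z up. Reaches x -75 to +105 mm, y +-100. Two flat ledges, tops at z = 20 mm: near one x -75 to -25, far one x +10 to +105; between them a channel 12 mm deep. The cover laps the far ledge.
- duct_lip (a point): Point on top of the far ledge just below the front lip of the lapping cover, mid-width (duct x = +37, y = 0, z = 20 mm); axes as the duct's. The slot under the cover is open towards -x; a fixed stop inside it lies 29 mm beyond this point.
- cover (a joint): Lapping cover, plate 150 mm wide, hinged along duct y at x = +100, z = 30 mm. 0 = down: it rests on its own stop and leaves 8 mm clear over the far ledge, 13 mm at the lip, whose last 12 mm flare up. Grows as the lip is lifted (0.1 rad = 6 mm at the lip). Light (70 g), swings freely, falls back.
- strip_rib (a point): Centre of the upright rib on the loose metal closing strip, 20 mm above the strip's underside. Rib 10 mm thick (x), 60 mm long (y), from 4 to 36 mm above the underside. x: across the rib to the edge to be tucked, 60 mm off (other edge 40 mm off); z up. It starts flat on the desk, on the other half from the duct, x away from the robot within 35 degrees.
- strip_edge (a point): Middle of the strip's edge to be tucked, at the level of its underside: 60 mm along x and 20 mm below the rib's centre. The last 6 mm of plate here are only 2 mm thick (1 to 3 mm above the underside). Axes as the strip's.
- strip: The closing strip: stiff plate 100 mm (x) by 120 mm (y) by 4 mm thick, about 0.1 to 0.2 kg, with the rib on top. Origin at the centre of its underside, 10 mm along x from the rib; axes as for the rib.
- stapler: Bystander, loose: black stapler, 120 x 34 x 37 mm high, between duct and strip; origin at the centre of its underside.
- mouse: Bystander, loose: computer mouse, 105 x 62 x 22 mm; origin at the centre of its underside.
- calculator: Bystander, loose: flat desk calculator, 75 x 130 x 10 mm; origin at the centre of its underside.
- punch: Bystander, loose: hole punch, 100 x 120 x 65 mm high; origin at the centre of its underside.
- pencup: Bystander, loose: cup of pens, 80 mm across, 150 mm high with its pens; origin at the centre of its underside.
- notes: Bystander, loose: block of note paper, 76 x 76 x 30 mm; origin at the centre of its underside.
- tape: Bystander, loose: tape dispenser, 150 x 55 x 75 mm high; origin at the centre of its underside.
There are look-alikes about, which are no part of the job. Of the things like the strip, leave any that is green or orange; of the rest the larger one is meant.

How it is judged:
By the outcome, as a careful person would: the job done as asked, in the order asked, and still so for the second after the job is handed in, while the arm keeps its last pose, push and grip.
It also fails if it takes over 43 s, if anything falls off the work surface, if the arm or the gripper's body presses on something with over 40 N, if the wrist force passes 120 N, or if a joint passes its speed limit or range.

## Working session

There is one attempt and no reset: what is moved stays moved. The work goes in short steps, Python scripts to look and compute and a tool call to move; the robot and the scene stay as the last step left them, time stands still between calls to the robot, and variables do not carry over. Pictures are saved under pics/ and viewed, and the job is handed in when it is done.

Besides the shell and the picture viewer there is one more tool, called by a JSON object that holds its "name" and its "arguments", one argument or row to a line. move_arm: Moves the arm, as the interface text tells. Its arguments: {"type":"object","properties":{"increments":{"type":"array","items":{"type":"array","items":{"type":"array","items":{"type":"number"}}}}},"required":["increments"]}

```bash
ls; mkdir -p pics
cat > h.py <<'E'
import numpy as np,cv2
from station import robot
from scipy.spatial.transform import Rotation as R
def cap(n,save=None):
    c=robot.capture(n)
    if save: cv2.imwrite('pics/'+save,c['color'])
    return c
def K(c):
    f=200/np.tan(np.radians(c['vertical_fov'])/2); return f
def pix(c,p):
    q=c['view']@np.append(p,1); f=K(c); return np.array([c['cx']+f*q[0]/q[2],c['cy']+f*q[1]/q[2]])
def ray(c,u,v,z):
    f=K(c);d=np.array([(u-c['cx'])/f,(v-c['cy'])/f,1]);V=c['view'];Rm=V[:3,:3];o=-Rm.T@V[:3,3];d=Rm.T@d
    return o+d*(z-o[2])/d[2]
E
python3 - <<'E'
from h import *
for n in('top','side','wrist'):
    c=cap(n,n+'0.png'); print(n,c['vertical_fov'],c['cx'],c['cy'],c['view'].round(3).tolist())
    for t in('strip','strip_rib','strip_edge','duct','duct_lip'):
        print(t,[(round(d['score'],2),np.round(d['xyz'],3).tolist(),pix(c,d['xyz']).round().tolist()) for d in robot.mark_of(n,t)][:4])
s=robot.observe();print(s)
E
```

```text
pics
top 46.409395636492164 326.93638014158046 200.79555417377682 [[-0.017, -1.0, -0.005, -0.009], [-0.991, 0.017, -0.134, 0.518], [0.134, 0.003, -0.991, 1.355], [0.0, 0.0, 0.0, 1.0]]
strip [(0.95, [0.68, -0.112, -0.001], [356.0, 150.0]), (0.84, [0.302, -0.192, -0.004], [386.0, 273.0]), (0.7, [0.662, -0.305, -0.003], [419.0, 155.0]), (0.6, [0.508, -0.238, 0.003], [399.0, 204.0])]
strip_rib [(0.92, [0.667, -0.293, 0.014], [416.0, 152.0]), (0.67, [0.3, -0.184, 0.017], [384.0, 274.0]), (0.66, [0.686, -0.115, 0.015], [358.0, 147.0]), (0.2, [0.547, 0.221, -0.003], [249.0, 194.0])]
strip_edge [(0.93, [0.648, -0.134, 0.002], [364.0, 160.0]), (0.86, [0.552, -0.21, -0.001], [389.0, 190.0]), (0.75, [0.662, -0.342, -0.002], [431.0, 154.0]), (0.6, [0.332, -0.225, 0.002], [397.0, 263.0])]
duct [(0.82, [0.543, 0.222, -0.003], [249.0, 195.0]), (0.69, [0.552, -0.209, 0.0], [389.0, 190.0])]
duct_lip [(0.93, [0.582, 0.217, 0.021], [249.0, 182.0]), (0.62, [0.554, -0.212, 0.0], [390.0, 190.0])]
side 43.81290427163925 314.193552994117 200.87453918607653 [[-0.592, -0.806, -0.009, 0.269], [-0.485, 0.366, -
[... 901 characters left out ...]
[]
duct []
duct_lip []
{'time': 0.9, 'q': array([-1.49398798e+00,  3.41981767e-01,  1.52410759e+00, -9.39138482e-06,
        1.27538942e+00, -1.46016308e-01]), 'qd': array([-7.61990015e-05,  8.19849928e-06, -6.68783335e-04, -8.87267654e-04,
       -1.04947286e-03,  1.19317040e-03]), 'joint_efforts': array([ 1.57993079e-03, -4.31121111e+01, -2.44481421e+01,  7.19464989e-02,
        4.83321282e-02,  1.03164751e-05]), 'eef_pos': array([ 0.11602925, -0.51203648,  0.22674732]), 'eef_rot': array([ 3.12200171e+00,  3.49280150e-01, -2.02924556e-05]), 'force': array([-0.1704957 , -0.27781261,  0.53824101]), 'moment': array([-0.00618255, -0.04703919,  0.02272953]), 'gripper_width': 1.0001447640635048}
```

View pics/top0.png

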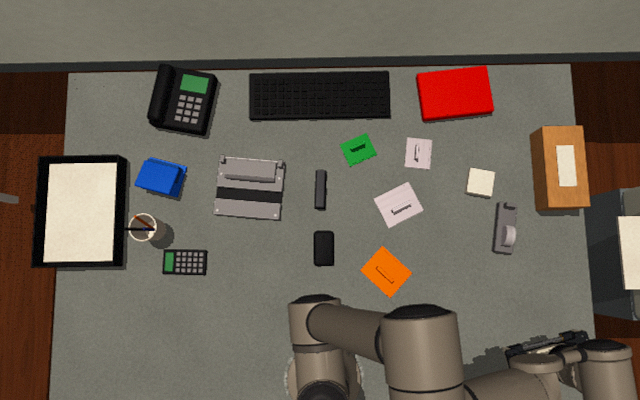

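View pics/side0.png

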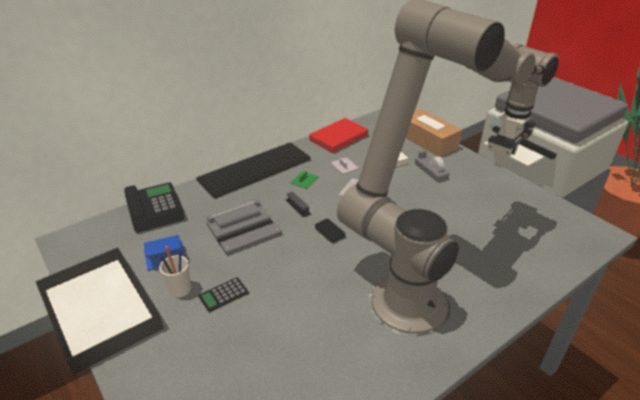

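Run:
```python
import cv2
i=cv2.imread('pics/top0.png');cv2.imwrite('pics/top0c.png',cv2.resize(i[120:300,330:470],None,fx=4,fy=4*0.83,interpolation=cv2.INTER_CUBIC))
cv2.imwrite('pics/top0d.png',cv2.resize(i[130:260,180:320],None,fx=4.5,fy=4.5,interpolation=cv2.INTER_CUBIC))
```

```text
(no output)
```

View pics/top0c.png

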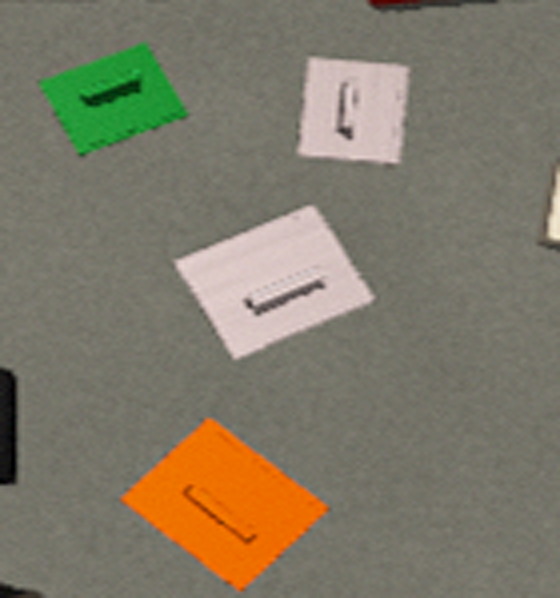

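View pics/top0d.png

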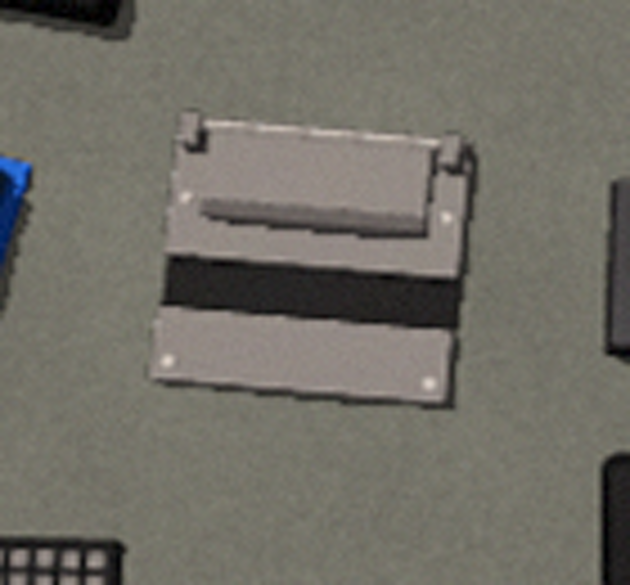

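Run:
```python
from h import *
c=cap('top')
i=c['color']
# strip plate: pale
hsv=cv2.cvtColor(i,cv2.COLOR_BGR2HSV)
m=(i.min(2)>140).astype(np.uint8); m[:, :370]=0;m[:,430:]=0;m[:175]=0;m[240:]=0
m=cv2.morphologyEx(m,cv2.MORPH_CLOSE,np.ones((9,9)))
ct=max(cv2.findContours(m,0,1)[0],key=cv2.contourArea)
w=np.array([ray(c,*p[0],0.004)[:2] for p in ct],np.float32)
print('strip',len(ct),cv2.minAreaRect(w*1000))
for nm,pts in dict(near=[(152,378),(450,402)],chn=[(160,303),(452,326)],chf=[(165,256),(460,276)]).items():
    P=[ray(c,180+u/4.5,130+v/4.5,.02) for u,v in pts]; d=P[0]-P[1]; print(nm,np.round(P,4).tolist(),np.linalg.norm(d).round(4),np.degrees(np.arctan2(-d[0],d[1])).round(2), ((P[0]+P[1])/2).round(4))
for u,v in[(185,197),(447,217),(168,360),(429,384)]: print(ray(c,180+u/4.5,130+v/4.5,.02).round(4))
rib=[(250,298),(322,270)]
for u,v in rib: print('rib',ray(c,330+u/4,120+v/3.32,.036).round(4))
```

```text
strip 125 ((507.2238464355469, -234.4906463623047), (100.36095428466797, 122.09928894042969), 25.66265296936035)
near [[0.4855, 0.3225, 0.02], [0.466, 0.1235, 0.02]] 0.2 -5.59 [0.4757 0.223  0.02  ]
chn [[0.536, 0.3179, 0.02], [0.517, 0.122, 0.02]] 0.1969 -5.53 [0.5265 0.22   0.02  ]
chf [[0.5679, 0.3151, 0.02], [0.5508, 0.1165, 0.02]] 0.1993 -4.92 [0.5593 0.2158 0.02  ]
[0.6081 0.3022 0.02  ]
[0.5912 0.1251 0.02  ]
[0.4974 0.312  0.02  ]
[0.4783 0.1375 0.02  ]
rib [ 0.4872 -0.2123  0.036 ]
rib [ 0.5116 -0.2667  0.036 ]
```

```bash
cat >> h.py <<'E'
def plan(p1,yaw1,n=None,step=.045,g=-1,s=None):
    """yaw1: world yaw of tool y axis(deg), tool pointing down"""
    s=s or robot.observe(); p0=np.array(s['eef_pos']);R0=R.from_rotvec(s['eef_rot'])
    y=np.radians(yaw1);ty=np.array([np.cos(y),np.sin(y),0]);tz=np.array([0,0,-1.]);tx=np.cross(ty,tz)
    R1=R.from_matrix(np.c_[tx,ty,tz]); rv=(R0.inv()*R1).as_rotvec(); p1=np.array(p1)
    n=n or int(max(np.ceil(np.linalg.norm(p1-p0)/step),np.ceil(np.degrees(np.linalg.norm(rv))/8.5),1))
    rows=[]
    for k in range(n):
        Rk=R0*R.from_rotvec(rv*k/n); d=Rk.inv().apply((p1-p0)/n)*100
        rows.append([*np.degrees(rv/n).round(2).tolist(),*d.round(2).tolist(),g])
    print('rows',n); print('[['+',\n'.join('[%.2g,%.2g,%.3g,%.3g,%.3g,%.3g,%g]'%tuple(r) for r in rows)+']]')
def st():
    s=robot.observe();m=R.from_rotvec(s['eef_rot']).as_matrix()
    print('t%.2f'%s['time'],'p',s['eef_pos'].round(4),'yawY %.2f'%np.degrees(np.arctan2(m[1,1],m[0,1])),'z',m[:,2].round(4),'F',s['force'].round(1),'M',s['moment'].round(2),'w %.3f'%s['gripper_width'],'q',s['q'].round(2))
    return s
E
python3 - <<'E'
from h import *
plan([.498,-.239,.15],25.5)
E
```

```text
rows 13
[[[0,0,-7.9,3.33,-1.4,0.59,-1],
[0,0,-7.9,3.49,-0.93,0.59,-1],
[0,0,-7.9,3.58,-0.44,0.59,-1],
[0,0,-7.9,3.61,0.06,0.59,-1],
[0,0,-7.9,3.57,0.55,0.59,-1],
[0,0,-7.9,3.46,1.04,0.59,-1],
[0,0,-7.9,3.28,1.5,0.59,-1],
[0,0,-7.9,3.05,1.94,0.59,-1],
[0,0,-7.9,2.75,2.34,0.59,-1],
[0,0,-7.9,2.4,2.7,0.59,-1],
[0,0,-7.9,2.01,3,0.59,-1],
[0,0,-7.9,1.58,3.25,0.59,-1],
[0,0,-7.9,1.11,3.44,0.59,-1]]]
```

{"name": "move_arm", "arguments": {
  "increments": [
    [[0,0,-7.9,3.3,-1.4,0.6,-1],[0,0,-7.9,3.5,-0.9,0.6,-1],[0,0,-7.9,3.6,-0.4,0.6,-1],[0,0,-7.9,3.6,0.1,0.6,-1],[0,0,-7.9,3.6,0.6,0.6,-1],[0,0,-7.9,3.5,1.0,0.6,-1],[0,0,-7.9,3.3,1.5,0.6,-1],[0,0,-7.9,3.1,1.9,0.6,-1],[0,0,-7.9,2.8,2.3,0.6,-1],[0,0,-7.9,2.4,2.7,0.6,-1],[0,0,-7.9,2.0,3.0,0.6,-1],[0,0,-7.9,1.6,3.3,0.6,-1],[0,0,-7.9,1.1,3.4,0.6,-1]]
  ]
}}

```text
time: 2.25
eef_pos: [0.5022, -0.2213, 0.1464]
eef_rot: [1.589, 2.703, -0.008]
force: [0.2, 0.2, 0.9]
gripper_width: 1.0
```

Run:
```python
from h import *
s=st()
c=cap('wrist','w1.png')
for t in('strip','strip_rib','strip_edge'):
    print(t,[(round(d['score'],2),np.round(d['xyz'],4).tolist(),pix(c,d['xyz']).round().tolist()) for d in robot.mark_of('wrist',t)][:3])
plan([.498,-.239,.11],25.5)
```

```text
t2.25 p [ 0.5022 -0.2213  0.1464] yawY 29.09 z [ 0.0024 -0.0072 -1.    ] F [0.2 0.2 0.9] M [ 0.05 -0.15 -0.04] w 1.000 q [-0.55  0.46  1.58 -0.01  1.1  -1.06]
strip [(0.74, [0.6664, -0.303, -0.0004], [410.0, 318.0]), (0.72, [0.6868, -0.1193, -0.0002], [524.0, 192.0]), (0.69, [0.5039, -0.2371, -0.0012], [315.0, 205.0])]
strip_rib [(0.93, [0.6851, -0.1137, 0.0143], [536.0, 189.0]), (0.71, [0.3006, -0.1847, 0.0172], [139.0, 50.0]), (0.6, [0.4958, -0.236, 0.0217], [307.0, 206.0])]
strip_edge [(0.98, [0.6458, -0.1332, -0.0047], [482.0, 184.0]), (0.73, [0.3417, -0.2217, 0.0002], [176.0, 113.0]), (0.61, [0.553, -0.2186, -0.0014], [364.0, 212.0])]
rows 1
[[[-0.11,0.38,3.27,-1.33,-1.08,3.64,-1]]]
```

View pics/w1.png

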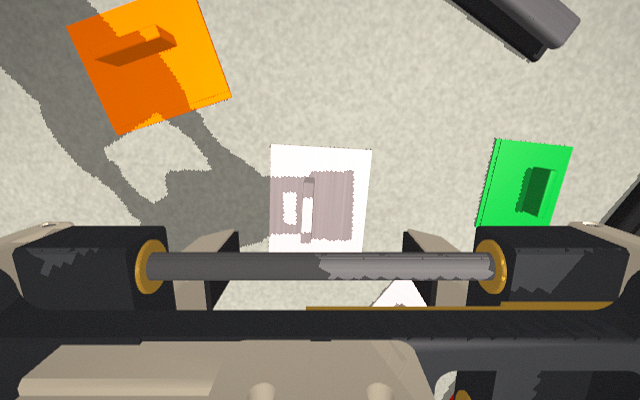

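Run:
```python
import cv2
i=cv2.imread('pics/w1.png');cv2.imwrite('pics/w1c.png',cv2.resize(i[135:260,250:390],None,fx=4.5,fy=4.5,interpolation=cv2.INTER_CUBIC))
```

```text
(no output)
```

View pics/w1c.png

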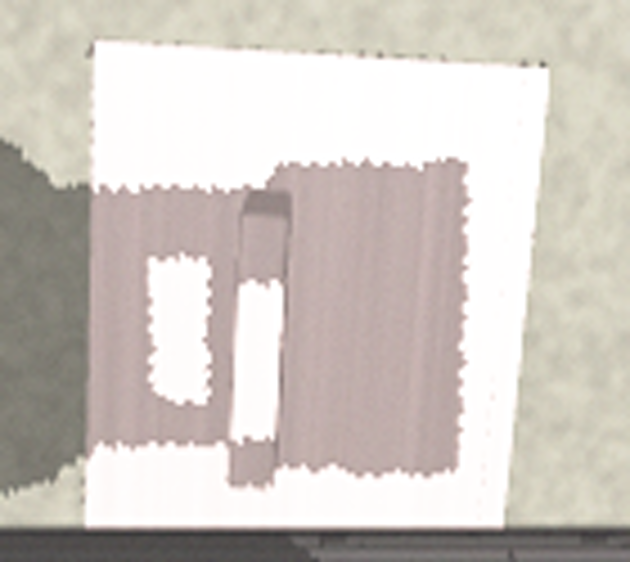

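Run:
```python
from h import *
c=cap('wrist')
f=lambda u,v,z:ray(c,250+u/4.5,135+v/4.5,z)
L=lambda a,b:np.degrees(np.arctan2(-(a-b)[0],(a-b)[1]))
A,B=f(266,213,.036),f(252,485,.036);print('rib',A.round(4),B.round(4),(A+B)/2,np.linalg.norm(A-B),L(A,B))
a,b,d,e=f(94,41,.004),f(85,525,.004),f(549,66,.003),f(506,525,.003)
print('back edge yaw',L(a,b),'front',L(d,e),'len',np.linalg.norm(a-d),'side yaw',np.degrees(np.arctan2((d-a)[1],(d-a)[0])))
x=np.array([np.cos(np.radians(25.5)),np.sin(np.radians(25.5))])
print('rib x-proj',((A+B)/2)[:2]@x,'back+40',a[:2]@x+.04,'front-60',d[:2]@x-.06,'top est',np.array([.4981,-.2388])@x)
y=np.array([-x[1],x[0]]);print('rib y',((A+B)/2)[:2]@y,'corner-60',a[:2]@y-.06,d[:2]@y-.06,np.array([.4981,-.2388])@y)
```

```text
rib [ 0.4842 -0.2127  0.036 ] [ 0.5093 -0.2657  0.036 ] [ 0.49670581 -0.23920904  0.036     ] 0.05870978300681384 25.320671562101612
back edge yaw 25.31739449108064 front 25.79319723495018 len 0.09995775722370541 side yaw 25.63557156143692
rib x-proj 0.3453372059700069 back+40 0.34511006927514093 front-60 0.3450625444549858 top est 0.3467716802168447
rib y -0.42974391672778955 corner-60 -0.43044372770347056 -0.430207222701987 -0.42997494322295854
```

Run:
```python
from h import *
plan([.4968,-.2395,.10],25.5,n=2)
```

```text
rows 2
[[[-0.05,0.2,1.6,-0.63,-0.57,2.33,-1],
[-0.05,0.2,1.6,-0.66,-0.55,2.33,-1]]]
```

{"name": "move_arm", "arguments": {
  "increments": [
    [[0,0.2,1.6,-0.65,-0.6,2.3,-1],[0,0.2,1.6,-0.65,-0.6,2.3,-1],[0,0,0,0,0,0,-1]]
  ]
}}

```text
time: 2.8
eef_pos: [0.4944, -0.2437, 0.1016]
eef_rot: [1.688, 2.647, -0.004]
force: [0.3, 0.4, 0.3]
gripper_width: 0.999
```

Run:
```python
from h import *
s=st()
plan([.4968,-.2395,.03],25.5,n=3)
```

```text
t2.80 p [ 0.4944 -0.2437  0.1016] yawY 24.96 z [ 0.001  -0.0033 -1.    ] F [0.3 0.4 0.3] M [-0.03 -0.09 -0.01] w 0.999 q [-0.6   0.52  1.62 -0.    1.   -1.03]
rows 3
[[[-0.01,0.07,-0.18,0.1,0.13,2.39,-1],
[-0.01,0.07,-0.18,0.1,0.13,2.39,-1],
[-0.01,0.07,-0.18,0.09,0.13,2.39,-1]]]
```

{"name": "move_arm", "arguments": {
  "increments": [
    [[0,0.1,-0.2,0.1,0.13,2.4,-1],[0,0.1,-0.2,0.1,0.13,2.4,-1],[0,0,-0.2,0.1,0.13,2.3,-1],[0,0,0,0,0,0,-1]]
  ]
}}

```text
time: 3.2
eef_pos: [0.4963, -0.2439, 0.034]
eef_rot: [1.682, 2.646, -0.001]
force: [0.0, -0.1, 0.2]
gripper_width: 1.0
```

Run:
```python
from h import *
s=st()
plan([.4968,-.2395,.0085],25.5,n=2)
```

```text
t3.20 p [ 0.4963 -0.2439  0.034 ] yawY 25.13 z [ 0.0047 -0.004  -1.    ] F [ 0.  -0.1  0.2] M [ 0.1  -0.08 -0.01] w 1.000 q [-0.6   0.61  1.68 -0.    0.85 -1.03]
rows 2
[[[0.07,0.16,-0.19,0.2,0.11,1.27,-1],
[0.07,0.16,-0.19,0.19,0.11,1.27,-1]]]
```

{"name": "move_arm", "arguments": {
  "increments": [
    [[0.1,0.2,-0.2,0.25,0.15,1.3,-1],[0.1,0.2,-0.2,0.25,0.15,1.2,-1],[0,0,0,0.1,0,0,-1]]
  ]
}}

```text
time: 3.5
eef_pos: [0.4979, -0.239, 0.0111]
eef_rot: [1.676, 2.653, -0.0]
force: [0.0, 1.1, 0.6]
gripper_width: 1.0
```

Run:
```python
from h import *
s=st()
plan([.4968,-.2395,.0085],25.5,n=1)
```

```text
t3.50 p [ 0.4979 -0.239   0.0111] yawY 25.44 z [ 0.0026 -0.0018 -1.    ] F [0.  1.1 0.6] M [-0.01 -0.14  0.02] w 1.000 q [-0.59  0.65  1.69 -0.    0.8  -1.03]
rows 1
[[[0.09,0.16,-0.06,-0,-0.12,0.26,-1]]]
```

{"name": "move_arm", "arguments": {
  "increments": [
    [[0.1,0.2,0,0,-0.1,0.25,-1],[0,0,0,0,0,0,0.5],[0,0,0,0,0,0,1],[0,0,0,0,0,0,1],[0,0,0,0,0,0,1],[0,0,0,0,0,0,1],[0,0,0,0,0,0,1],[0,0,0,0,0,0,1]]
  ]
}}

```text
time: 4.3
eef_pos: [0.4981, -0.24, 0.0106]
eef_rot: [1.676, 2.654, 0.0]
force: [-0.0, -0.8, 0.5]
gripper_width: 0.439
```

Run:
```python
from h import *
s=st()
```

```text
t4.30 p [ 0.4981 -0.24    0.0106] yawY 25.46 z [ 0.0023 -0.0013 -1.    ] F [-0.  -0.8  0.5] M [-0.03 -0.13 -0.02] w 0.439 q [-0.59  0.65  1.69  0.    0.8  -1.03]
```

{"name": "move_arm", "arguments": {
  "increments": [
    [[0,0.1,0,0,-0.1,0.2,1],[0,0,0,0,0,0.1,1],[0,0,0,0,0,0,1],[0,0,0,0,0,0,1],[0,0,0,0,0,0,1],[0,0,0,0,0,0,1],[0,0,0,0,0,0,1]]
  ]
}}

```text
time: 5.0
eef_pos: [0.4971, -0.2405, 0.0073]
eef_rot: [1.677, 2.656, 0.002]
force: [0.2, 0.4, -0.8]
gripper_width: 0.108
```

Run:
```python
from h import *
s=st()
```

```text
t5.00 p [ 0.4971 -0.2405  0.0073] yawY 25.47 z [ 1.3e-03  5.0e-04 -1.0e+00] F [ 0.2  0.4 -0.8] M [-0.02 -0.08  0.01] w 0.108 q [-0.59  0.65  1.69  0.    0.79 -1.04]
```

{"name": "move_arm", "arguments": {
  "increments": [
    [[0,0,0,0,0,-1.5,1],[0,0,0,0,0,-3,1],[0,0,0,0,0,-4,1],[0,0,0,0,0,-3,1],[0,0,0,0,0,0,1]]
  ]
}}

```text
time: 5.5
eef_pos: [0.4954, -0.2395, 0.1237]
eef_rot: [-1.674, -2.651, -0.002]
force: [0.4, -0.7, -2.0]
gripper_width: 0.107
```

Run:
```python
from h import *
s=st(); cap('side','s2.png')
plan([.5002,.2212,.13],-5.4,step=.035)
```

```text
t5.50 p [ 0.4954 -0.2395  0.1237] yawY 25.46 z [-0.0044  0.0044 -1.    ] F [ 0.4 -0.7 -2. ] M [-0.02 -0.19 -0.06] w 0.107 q [-0.59  0.49  1.59  0.    1.06 -1.04]
rows 14
[[[-0.02,-0.03,2.2,2.95,1.45,-0.04,-1],
[-0.02,-0.03,2.2,3,1.33,-0.04,-1],
[-0.02,-0.03,2.2,3.05,1.22,-0.04,-1],
[-0.02,-0.03,2.2,3.1,1.1,-0.04,-1],
[-0.02,-0.03,2.2,3.14,0.98,-0.04,-1],
[-0.02,-0.03,2.2,3.17,0.86,-0.05,-1],
[-0.02,-0.03,2.2,3.2,0.74,-0.05,-1],
[-0.02,-0.03,2.2,3.23,0.61,-0.05,-1],
[-0.02,-0.03,2.2,3.25,0.49,-0.05,-1],
[-0.02,-0.03,2.2,3.27,0.36,-0.05,-1],
[-0.02,-0.03,2.2,3.28,0.24,-0.05,-1],
[-0.02,-0.03,2.2,3.28,0.11,-0.05,-1],
[-0.02,-0.03,2.2,3.29,-0.02,-0.06,-1],
[-0.02,-0.03,2.2,3.28,-0.14,-0.06,-1]]]
```

View pics/s2.png

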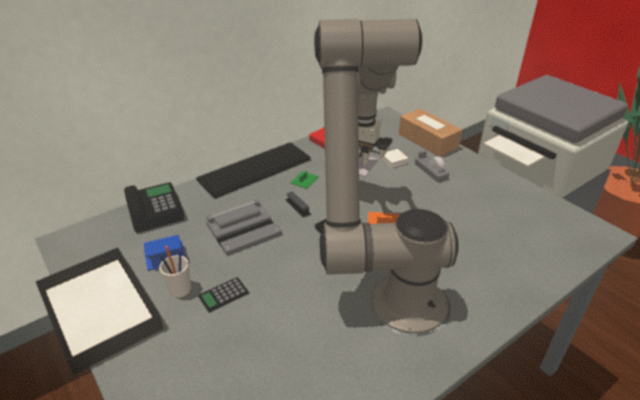

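{"name": "move_arm", "arguments": {
  "increments": [
    [[0,0,1.5,2.0,1.0,0,1],[0,0,2.3,3.0,1.4,0,1],[0,0,2.3,3.0,1.3,0,1],[0,0,2.3,3.1,1.2,0,1],[0,0,2.3,3.1,1.1,0,1],[0,0,2.3,3.2,0.9,0,1],[0,0,2.3,3.2,0.8,0,1],[0,0,2.3,3.2,0.6,0,1],[0,0,2.3,3.2,0.5,0,1],[0,0,2.3,3.3,0.4,0,1],[0,0,2.3,3.3,0.3,0,1],[0,0,2.3,3.3,0.1,0,1],[0,0,2.2,3.2,0,0,1],[0,0,1.5,2.0,-0.1,0,1],[0,0,0,0,0,0,1]]
  ]
}}

```text
time: 7.05
eef_pos: [0.4943, 0.215, 0.0986]
eef_rot: [-2.315, -2.063, 0.048]
force: [-0.9, -0.2, -1.6]
gripper_width: 0.109
```

Run:
```python
from h import *
s=st()
c=cap('top','t3.png');i=c['color'];cv2.imwrite('pics/t3c.png',cv2.resize(i[130:260,180:320],None,fx=4.5,fy=4.5,interpolation=cv2.INTER_CUBIC))
cap('wrist','w3.png')
plan([.4952,.2217,.055],-5.4,step=.035)
```

```text
t7.05 p [0.4943 0.215  0.0986] yawY -6.60 z [-0.0501  0.0094 -0.9987] F [-0.9 -0.2 -1.6] M [ 0.01 -0.21  0.05] w 0.109 q [0.26 0.52 1.62 0.03 1.04 0.36]
rows 2
[[[-1.5,-0.09,-0.62,0.44,0.11,2.18,-1],
[-1.5,-0.09,-0.62,0.45,0.06,2.18,-1]]]
```

View pics/t3c.png

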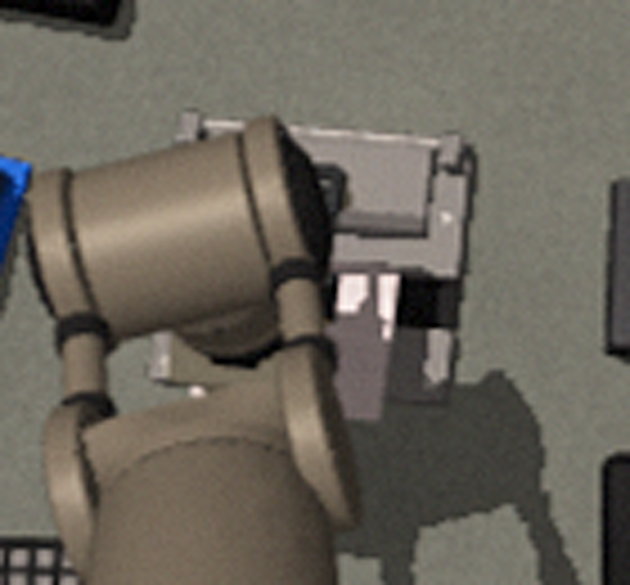

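View pics/w3.png

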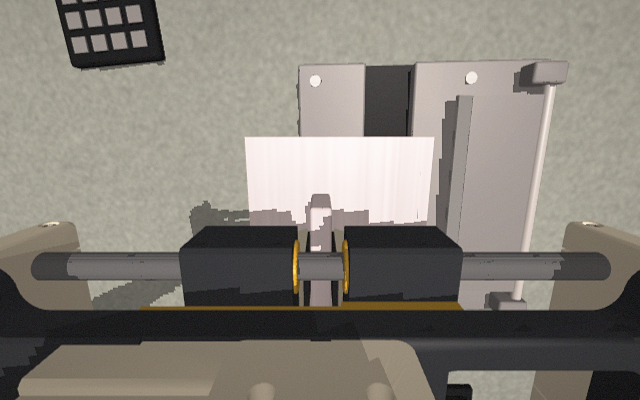

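{"name": "move_arm", "arguments": {
  "increments": [
    [[-1.5,-0.1,-0.6,0.45,0.1,2.1,1],[-1.5,-0.1,-0.6,0.45,0.1,1.5,1],[0,0,0,0,0,0,1],[0,0,0,0,0,0,1]]
  ]
}}

```text
time: 7.55
eef_pos: [0.4953, 0.217, 0.06]
eef_rot: [2.325, 2.11, -0.005]
force: [0.7, -0.7, -0.8]
gripper_width: 0.109
```

Run:
```python
from h import *
s=st()
c=cap('wrist','w4.png');i=c['color']
cv2.imwrite('pics/w4c.png',cv2.resize(i[20:260,230:590],None,fx=2.2,fy=2.2,interpolation=cv2.INTER_CUBIC))
np.savez('w4.npz',view=c['view'],f=K(c),cx=c['cx'],cy=c['cy'])
s=st()
```

```text
t7.55 p [0.4953 0.217  0.06  ] yawY -5.55 z [-0.0014 -0.003  -1.    ] F [ 0.7 -0.7 -0.8] M [-0.06 -0.15  0.06] w 0.109 q [ 0.27  0.56  1.69 -0.    0.9   0.37]
t7.60 p [0.4953 0.2169 0.06  ] yawY -5.56 z [-0.0015 -0.0031 -1.    ] F [ 0.1  1.3 -1.4] M [-0.01 -0.06  0.05] w 0.113 q [ 0.27  0.56  1.69 -0.    0.9   0.37]
```

View pics/w4c.png

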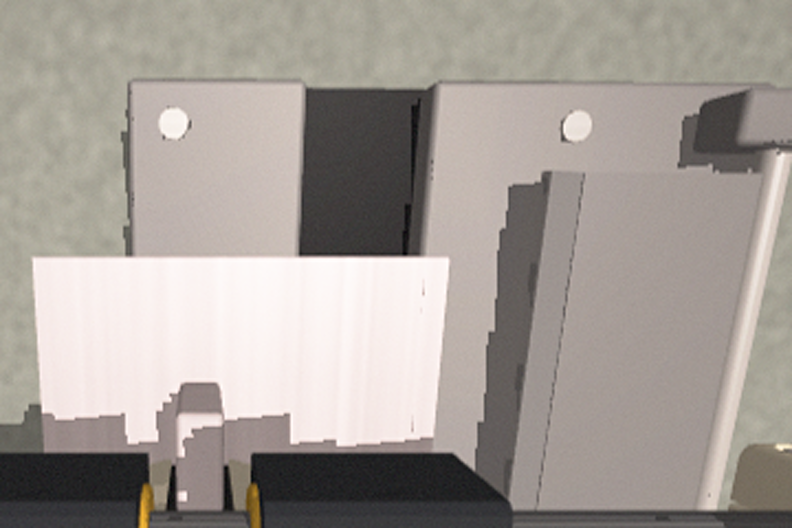

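```bash
cat > m.py <<'E'
from h import *
d=np.load('w4.npz');c=dict(view=d['view'],cx=d['cx'],cy=d['cy'],vertical_fov=np.degrees(2*np.arctan(200/float(d['f']))))
f=lambda u,v,z:ray(c,230+u/2.2,20+v/2.2,z)
ang=lambda a,b:np.degrees(np.arctan2((b-a)[1],(b-a)[0]))
z=.02
A,B,C,D=f(132,81,z),f(304,81,z),f(437,84,z),f(770,86,z)
print('duct corners',A.round(4),B.round(4),C.round(4),'AB',np.linalg.norm(B-A),'AC',np.linalg.norm(C-A),'yaw',ang(A,B),ang(A,C),ang(A,D))
E2=f(298,255,z);G=f(423,250,z);print('ch edges yaw',ang(E2,B)-90,ang(G,C)-90)
s1,s2=f(173,123,z),f(577,126,z);print('screws',s1,s2,ang(s1,s2))
ex=np.array([np.cos(np.radians(-5.4)),np.sin(np.radians(-5.4))]);ey=np.array([-ex[1],ex[0]])
for P,x in((A,-.075),(B,-.025),(C,.01)): print('O est',P[:2]-x*ex-.1*ey)
a,b=f(33,258,.0567),f(449,258,.0555);print('strip',a.round(4),b.round(4),np.linalg.norm(a-b),ang(a,b))
print('rib est', a[:2]+.04*ex-.06*ey, b[:2]-.06*ex-.06*ey)
E
python3 m.py
```

```text
duct corners [0.4875 0.3248 0.02  ] [0.5346 0.3202 0.02  ] [0.571  0.3159 0.02  ] AB 0.04733341140618583 AC 0.08397566119292409 yaw -5.590611948185677 -6.107900041721866 -6.002752246401678
ch edges yaw -5.465678471489554 -5.720452500573984
screws [0.49758261 0.31300586 0.02      ] [0.6097914  0.30125017 0.02      ] -5.9808467922947335
O est [0.5527539  0.21819621]
O est [0.55008407 0.21829042]
O est [0.55163009 0.21726031]
strip [0.462  0.2807 0.0567] [0.5612 0.271  0.0555] 0.09970448904293473 -5.5870754960780555
rib est [0.49614518 0.2171857 ] [0.49581263 0.21689017]
```

```bash
cat >> m.py <<'E'
ex=np.array([np.cos(np.radians(-5.7)),np.sin(np.radians(-5.7))]);ey=np.array([-ex[1],ex[0]])
for P,x in((A,-.074),(B,-.026),(C,.011)): print('O',P[:2]-x*ex-.099*ey)
O=np.array([.551,.2177])
for zz in(.033,.035,.037):
    P=f(548,172,zz);r=P[:2]-O;print('cover corner',zz,r@ex,r@ey)
    P=f(515,500,zz);r=P[:2]-O;print('  lower',r@ex,r@ey)
for nm,P in(('b',b),('a',a),('s1',s1),('s2',s2)):
    r=P[:2]-O;print(nm,r@ex,r@ey)
E
python3 m.py|tail -14
```

```text
rib est [0.49614518 0.2171857 ] [0.49581263 0.21689017]
O [0.55129904 0.21895037]
O [0.55064464 0.21910651]
O [0.55021827 0.21845744]
cover corner 0.033 0.037241256524817926 0.07564040066106488
  lower 0.0397366446961071 -0.017605822921222758
cover corner 0.035 0.03624317696145467 0.07546336955580284
  lower 0.038711549813108356 -0.01677336116928078
cover corner 0.037 0.035245097398091306 0.07528633845054078
  lower 0.03768645493010974 -0.015940899417338793
b 0.004850951369950288 0.054026308798161456
a -0.0948461224364354 0.053829815142343036
s1 -0.06261902781418474 0.08952922731651304
s2 0.05020252972491269 0.08897620532127042
```

{"name": "move_arm", "arguments": {
  "increments": [
    [[0,0,0,0.3,0.4,0.8,1],[0,0,0.1,0.3,0.4,0.8,1],[0,0,0,0,0,0.5,1],[0,0,0,0,0,0,1]]
  ]
}}

```text
time: 8.0
eef_pos: [0.5064, 0.2213, 0.0388]
eef_rot: [2.329, 2.105, -0.001]
force: [0.1, -0.0, -1.8]
gripper_width: 0.109
```

```bash
cat >> h.py <<'E'
O=np.array([.551,.218]);exd=np.array([np.cos(np.radians(-5.7)),np.sin(np.radians(-5.7))]);eyd=np.array([-exd[1],exd[0]])
def duct():
    s=st();r=s['eef_pos'][:2]-O
    print('TCP duct x %.1f y %.1f  edge~%.1f underside z %.1f'%(r@exd*1e3,r@eyd*1e3,r@exd*1e3+60.3,s['eef_pos'][2]*1e3-7.3))
E
python3 - <<'E'
from h import *
duct()
E
```

```text
t8.00 p [0.5064 0.2213 0.0388] yawY -5.80 z [ 9.0e-04 -2.2e-03 -1.0e+00] F [ 0.1 -0.  -1.8] M [-0.05 -0.07  0.03] w 0.109 q [ 0.27  0.61  1.67 -0.    0.86  0.38]
TCP duct x -44.7 y -1.1  edge~15.6 underside z 31.5
```

{"name": "move_arm", "arguments": {
  "increments": [
    [[0,0,0,0.15,0.2,0.5,1],[0,0,0,0.05,0,0.3,1],[0,0,0,0,0,0,1]]
  ]
}}

```text
time: 8.3
eef_pos: [0.5089, 0.2233, 0.03]
eef_rot: [2.329, 2.105, -0.001]
force: [0.0, -0.7, -1.3]
gripper_width: 0.109
```

Run:
```python
from h import *
duct()
c=cap('wrist','w5.png');i=c['color']
cv2.imwrite('pics/w5c.png',cv2.resize(i[20:260,230:590],None,fx=2.2,fy=2.2,interpolation=cv2.INTER_CUBIC))
np.savez('w5.npz',view=c['view'],f=K(c),cx=c['cx'],cy=c['cy'])
cap('side','s5.png')
```

```text
t8.30 p [0.5089 0.2233 0.03  ] yawY -5.79 z [ 8.0e-04 -2.2e-03 -1.0e+00] F [ 0.  -0.7 -1.3] M [-0.02 -0.04 -0.  ] w 0.109 q [ 0.28  0.62  1.67 -0.    0.85  0.38]
TCP duct x -42.5 y 1.1  edge~17.8 underside z 22.7
```

View pics/w5c.png

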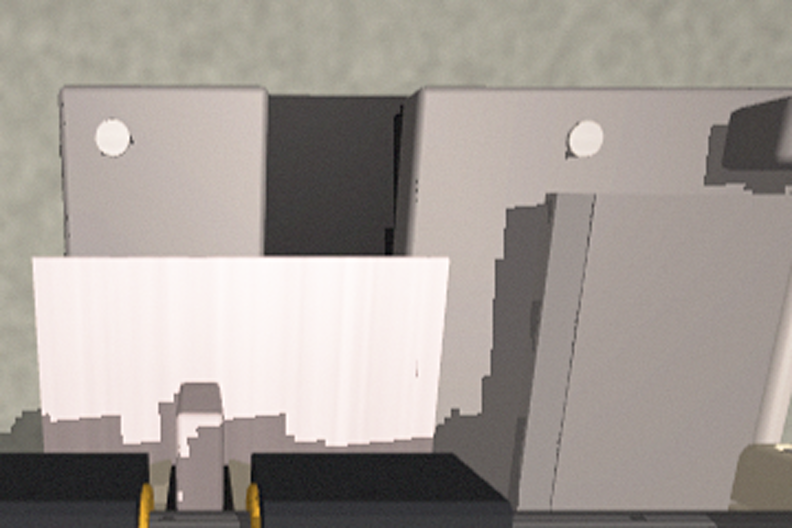

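View pics/s5.png

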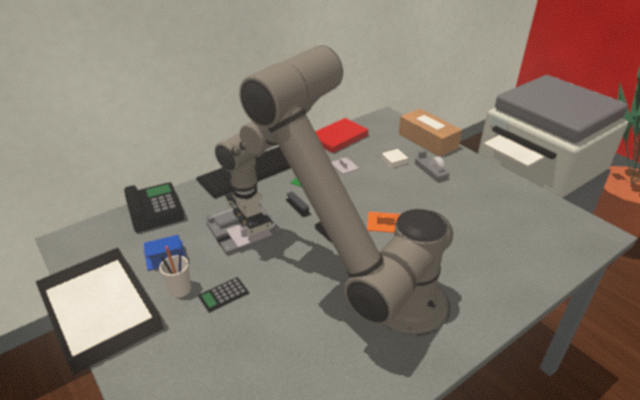

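```bash
cat > m5.py <<'E'
from h import *
d=np.load('w5.npz');c=dict(view=d['view'],cx=d['cx'],cy=d['cy'],vertical_fov=np.degrees(2*np.arctan(200/float(d['f']))))
f=lambda u,v,z:ray(c,230+u/2.2,20+v/2.2,z)
for nm,u,v,z in(('near corner -75,100',62,87,.02),('near ch -25,100',267,87,.02),('far ch 10,100',420,88,.02),('s1',113,137,.02),('s2',585,138,.02),('cover 37,75',551,193,.034),('cover lower 37',517,500,.034),('strip a',33,258,.0267),('strip b',449,258,.0255)):
    P=f(u,v,z)[:2]-O;print(nm,(P@exd*1e3).round(1),(P@eyd*1e3).round(1))
E
python3 m5.py
```

```text
near corner -75,100 -74.1 100.3
near ch -25,100 -26.1 100.2
far ch 10,100 9.8 99.9
s1 -62.5 89.3
s2 50.0 88.9
cover 37,75 36.4 75.5
cover lower 37 37.3 2.3
strip a -81.7 61.4
strip b 18.1 61.1
```

{"name": "move_arm", "arguments": {
  "increments": [
    [[0,0,0,-0.05,0.5,0.05,1],[0,0,0,-0.05,0.5,0,1],[0,0,0,0,0.5,0,1],[0,0,0,0,0,0,1]]
  ]
}}

```text
time: 8.8
eef_pos: [0.5258, 0.2207, 0.0307]
eef_rot: [2.328, 2.104, 0.002]
force: [0.2, -0.9, -2.7]
gripper_width: 0.104
```

Run:
```python
from h import *
duct()
```

```text
t8.80 p [0.5258 0.2207 0.0307] yawY -5.79 z [ 0.0031 -0.0017 -1.    ] F [ 0.2 -0.9 -2.7] M [-0.04 -0.06  0.03] w 0.104 q [ 0.26  0.64  1.63 -0.    0.87  0.37]
TCP duct x -25.3 y 0.2  edge~35.0 underside z 23.4
```

{"name": "move_arm", "arguments": {
  "increments": [
    [[0,0,0,0,0.3,0.1,1],[0.1,0,0.1,0,0.4,0.05,1],[0,0,0,0,0.4,0,1],[0,0,0,0,0,0,1]]
  ]
}}

```text
time: 9.2
eef_pos: [0.5379, 0.2194, 0.029]
eef_rot: [2.332, 2.103, -0.0]
force: [-0.1, 0.3, -2.6]
gripper_width: 0.11
```

Run:
```python
from h import *
duct()
c=cap('wrist','w6.png');i=c['color']
cv2.imwrite('pics/w6c.png',cv2.resize(i[20:260,230:590],None,fx=2.2,fy=2.2,interpolation=cv2.INTER_CUBIC))
```

```text
t9.20 p [0.5379 0.2194 0.029 ] yawY -5.91 z [ 0.0012 -0.0014 -1.    ] F [-0.1  0.3 -2.6] M [-0.07 -0.11  0.02] w 0.110 q [ 0.26  0.66  1.59 -0.    0.89  0.36]
TCP duct x -13.2 y 0.1  edge~47.1 underside z 21.7
```

View pics/w6c.png

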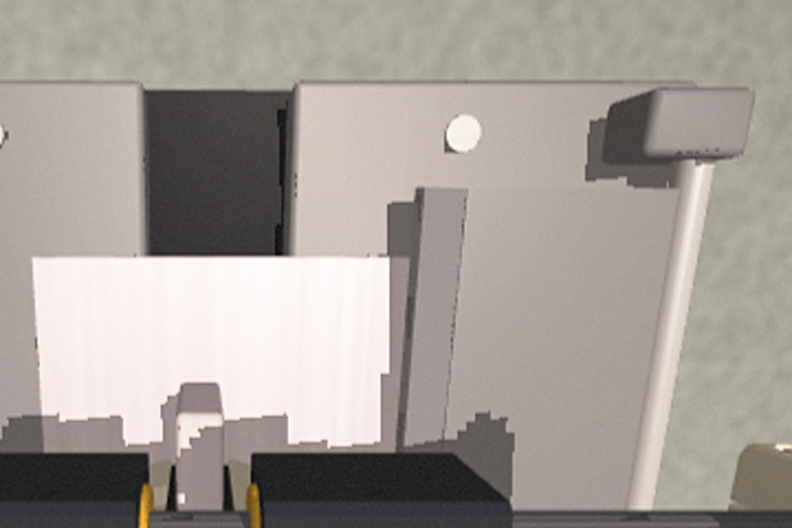

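{"name": "move_arm", "arguments": {
  "increments": [
    [[0,0,0.1,0,0.35,0,1],[0,0,0,0,0.35,0,1],[0,0,0,0,0.3,0,1],[0,0,0,0,0,0,1]]
  ]
}}

```text
time: 9.65
eef_pos: [0.5481, 0.2183, 0.029]
eef_rot: [2.334, 2.101, -0.001]
force: [-0.1, -0.4, -1.6]
gripper_width: 0.109
```

Run:
```python
from h import *
duct()
```

```text
t9.65 p [0.5481 0.2183 0.029 ] yawY -6.01 z [ 5.0e-04 -1.6e-03 -1.0e+00] F [-0.1 -0.4 -1.6] M [ 0.01 -0.06  0.02] w 0.109 q [ 0.25  0.67  1.56 -0.    0.9   0.36]
TCP duct x -2.9 y 0.0  edge~57.4 underside z 21.7
```

{"name": "move_arm", "arguments": {
  "increments": [
    [[0,0,-0.25,0,0.1,0,1],[0,0,0,0,0,0.1,1],[0,0,0,0,0,0.1,1],[0,0,0,0,0,0,1]]
  ]
}}

```text
time: 10.05
eef_pos: [0.5491, 0.2182, 0.0273]
eef_rot: [2.329, 2.106, -0.001]
force: [-0.3, 0.4, -1.1]
gripper_width: 0.102
```

Run:
```python
from h import *
duct()
```

```text
t10.05 p [0.5491 0.2182 0.0273] yawY -5.74 z [ 5.0e-04 -1.6e-03 -1.0e+00] F [-0.3  0.4 -1.1] M [ 0.03 -0.1  -0.02] w 0.102 q [ 0.25  0.68  1.56 -0.    0.9   0.35]
TCP duct x -1.9 y 0.0  edge~58.4 underside z 20.0
```

Now on the ledges; press gradually.

{"name": "move_arm", "arguments": {
  "increments": [
    [[0,0,0,0,0,0.1,1],[0,0,0,0,0,0.1,1]]
  ]
}}

```text
time: 10.25
eef_pos: [0.5492, 0.2182, 0.0272]
eef_rot: [2.328, 2.106, 0.0]
force: [-3.4, -1.4, 9.1]
gripper_width: 0.113
```

Run:
```python
from h import *
duct()
```

```text
t10.25 p [0.5492 0.2182 0.0272] yawY -5.73 z [ 0.0014 -0.0015 -1.    ] F [-3.4 -1.4  9.1] M [-0.11  0.52 -0.04] w 0.113 q [ 0.25  0.68  1.56 -0.    0.9   0.35]
TCP duct x -1.8 y 0.0  edge~58.5 underside z 19.9
```

{"name": "move_arm", "arguments": {
  "increments": [
    [[0.3,0,0,0,0,0.1,1],[0.2,0,0,0,0,0.1,1]]
  ]
}}

```text
time: 10.45
eef_pos: [0.5491, 0.2182, 0.0273]
eef_rot: [-2.326, -2.106, 0.008]
force: [-4.6, -1.1, 9.0]
gripper_width: 0.108
```

Run:
```python
from h import *
duct()
```

```text
t10.45 p [0.5491 0.2182 0.0273] yawY -5.71 z [-6.3e-03 -5.0e-04 -1.0e+00] F [-4.6 -1.1  9. ] M [-0.21  0.11 -0.01] w 0.108 q [0.25 0.68 1.56 0.   0.91 0.35]
TCP duct x -1.9 y 0.0  edge~58.4 underside z 20.0
```

{"name": "move_arm", "arguments": {
  "increments": [
    [[0,0,0,0,-0.03,0.11,1],[0,0,0,0,-0.02,0.11,1]]
  ]
}}

```text
time: 10.65
eef_pos: [0.5491, 0.2183, 0.0273]
eef_rot: [-2.327, -2.107, 0.005]
force: [-3.8, -2.2, 6.6]
gripper_width: 0.105
```

Run:
```python
from h import *
duct()
c=cap('wrist','w7.png');i=c['color']
cv2.imwrite('pics/w7c.png',cv2.resize(i[20:260,230:590],None,fx=2.2,fy=2.2,interpolation=cv2.INTER_CUBIC))
c=cap('side','s7.png');i=c['color']
cv2.imwrite('pics/s7c.png',cv2.resize(i[140:270,180:320],None,fx=4.5,fy=4.5,interpolation=cv2.INTER_CUBIC))
duct()
```

```text
t10.65 p [0.5491 0.2183 0.0273] yawY -5.69 z [-4.1e-03 -4.0e-04 -1.0e+00] F [-3.8 -2.2  6.6] M [-0.21  0.06 -0.06] w 0.105 q [0.25 0.68 1.56 0.   0.91 0.35]
TCP duct x -1.9 y 0.1  edge~58.4 underside z 20.0
t10.75 p [0.5491 0.2182 0.0273] yawY -5.69 z [-4.1e-03 -4.0e-04 -1.0e+00] F [-3.7 -1.3  6.9] M [-0.25  0.06 -0.05] w 0.111 q [0.25 0.68 1.56 0.   0.91 0.35]
TCP duct x -1.9 y 0.1  edge~58.4 underside z 20.0
```

View pics/w7c.png

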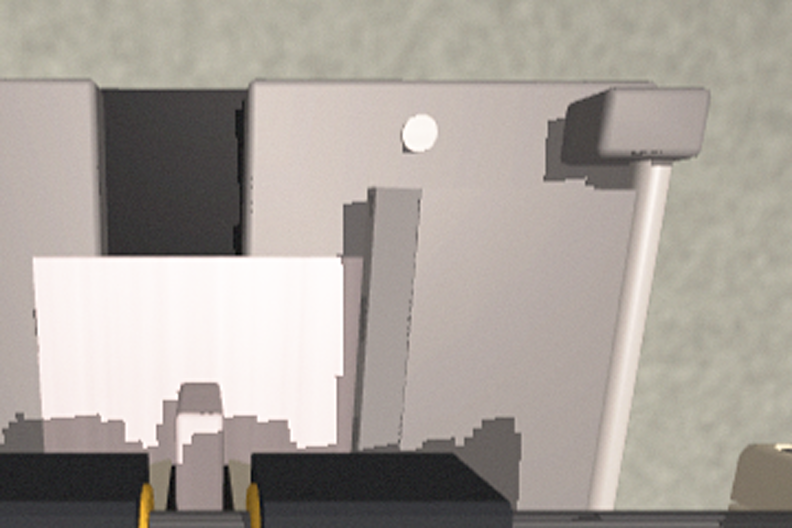

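View pics/s7c.png

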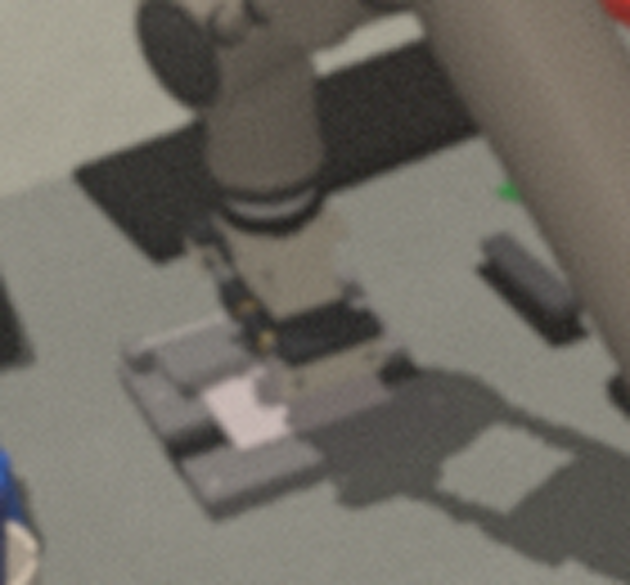

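{"name": "move_arm", "arguments": {
  "increments": [
    [[0,-0.15,0,0,0,0.12,1],[0,-0.1,0,0,0,0.12,1],[0,0,0,0,0,0.12,1]]
  ]
}}

```text
time: 11.05
eef_pos: [0.5492, 0.2182, 0.0272]
eef_rot: [2.327, 2.107, -0.008]
force: [-4.1, -1.1, 9.4]
gripper_width: 0.103
```

Run:
```python
from h import *
duct()
c=cap('wrist','w8.png')
f=lambda u,v,z:ray(c,230+u/2.2,20+v/2.2,z)
for nm,u,v,z in(('far ch 10,100',249,82,.02),('s2 50,89',420,133,.02),('cover 37,75',370,187,.034),('strip a',33,257,.024)):
    P=f(u,v,z)[:2]-O;print(nm,(P@exd*1e3).round(1),(P@eyd*1e3).round(1))
duct()
```

```text
t11.05 p [0.5492 0.2182 0.0272] yawY -5.68 z [-0.0022 -0.0047 -1.    ] F [-4.1 -1.1  9.4] M [-0.02  0.42  0.07] w 0.103 q [ 0.25  0.68  1.56 -0.01  0.91  0.35]
TCP duct x -1.8 y 0.0  edge~58.5 underside z 19.9
far ch 10,100 10.0 99.5
s2 50,89 50.1 88.6
cover 37,75 35.8 75.7
strip a -41.1 60.4
t11.10 p [0.5492 0.2182 0.0272] yawY -5.68 z [-0.0022 -0.0046 -1.    ] F [-4.1 -1.4  9.2] M [-0.08  0.35  0.05] w 0.107 q [ 0.25  0.68  1.56 -0.    0.91  0.35]
TCP duct x -1.8 y 0.0  edge~58.5 underside z 19.9
```

{"name": "move_arm", "arguments": {
  "increments": [
    [[0.2,0,0,0,0,0.12,1],[0.2,0,0,0,0,0.12,1]]
  ]
}}

```text
time: 11.3
eef_pos: [0.5492, 0.2182, 0.0273]
eef_rot: [-2.327, -2.107, 0.013]
force: [-5.3, -1.9, 8.9]
gripper_width: 0.108
```

Run:
```python
from h import *
duct()
```

```text
t11.30 p [0.5492 0.2182 0.0273] yawY -5.67 z [-0.0078 -0.0037 -1.    ] F [-5.3 -1.9  8.9] M [-0.18  0.24 -0.  ] w 0.108 q [ 0.25  0.68  1.55 -0.    0.91  0.35]
TCP duct x -1.8 y 0.0  edge~58.5 underside z 20.0
```

{"name": "move_arm", "arguments": {
  "increments": [
    [[-0.2,0.1,0,0,-0.03,0.12,1],[0,0,0,0,-0.03,0.12,1],[0,0,0,0,0,0.12,1]]
  ]
}}

```text
time: 11.6
eef_pos: [0.5493, 0.2183, 0.0272]
eef_rot: [2.328, 2.109, -0.003]
force: [-4.1, -0.9, 9.4]
gripper_width: 0.107
```

Run:
```python
from h import *
duct()
```

```text
t11.60 p [0.5493 0.2183 0.0272] yawY -5.65 z [-7.0e-04 -1.9e-03 -1.0e+00] F [-4.1 -0.9  9.4] M [-0.22  0.53 -0.06] w 0.107 q [ 0.25  0.68  1.56 -0.    0.9   0.35]
TCP duct x -1.7 y 0.1  edge~58.6 underside z 19.9
```

{"name": "move_arm", "arguments": {
  "increments": [
    [[0.25,-0.05,0,0,-0.02,0.11,1],[0.2,0,0,0,-0.02,0.11,1]]
  ]
}}

```text
time: 11.8
eef_pos: [0.5493, 0.2183, 0.0273]
eef_rot: [-2.326, -2.108, 0.01]
force: [-3.3, -2.3, 8.1]
gripper_width: 0.11
```

Run:
```python
from h import *
duct()
```

```text
t11.80 p [0.5493 0.2183 0.0273] yawY -5.63 z [-0.0065 -0.0019 -1.    ] F [-3.3 -2.3  8.1] M [-0.28  0.07 -0.03] w 0.110 q [ 0.25  0.68  1.56 -0.    0.91  0.35]
TCP duct x -1.7 y 0.1  edge~58.6 underside z 20.0
```

{"name": "move_arm", "arguments": {
  "increments": [
    [[0.05,-0.12,0,0,0,0.13,1],[0.1,-0.05,0,0,0,0.13,1]]
  ]
}}

```text
time: 12.0
eef_pos: [0.5493, 0.2182, 0.0273]
eef_rot: [-2.326, -2.108, 0.014]
force: [-5.2, -2.0, 10.2]
gripper_width: 0.11
```

Run:
```python
from h import *
duct()
```

```text
t12.00 p [0.5493 0.2182 0.0273] yawY -5.62 z [-0.0081 -0.0046 -1.    ] F [-5.2 -2.  10.2] M [-0.12  0.22 -0.08] w 0.110 q [ 0.25  0.68  1.55 -0.    0.92  0.35]
TCP duct x -1.7 y 0.1  edge~58.6 underside z 20.0
```

{"name": "move_arm", "arguments": {
  "increments": [
    [[0.05,-0.03,0,0,-0.04,0.12,1],[0.1,-0.03,0,0,-0.03,0.12,1]]
  ]
}}

```text
time: 12.2
eef_pos: [0.5493, 0.2182, 0.0274]
eef_rot: [-2.327, -2.109, 0.014]
force: [-4.1, -2.7, 6.6]
gripper_width: 0.11
```

Run:
```python
from h import *
duct()
c=cap('wrist','w9.png');i=c['color']
cv2.imwrite('pics/w9c.png',cv2.resize(i[20:260,230:590],None,fx=2.2,fy=2.2,interpolation=cv2.INTER_CUBIC))
c=cap('top','t9.png')
duct()
```

```text
t12.20 p [0.5493 0.2182 0.0274] yawY -5.62 z [-0.0077 -0.0052 -1.    ] F [-4.1 -2.7  6.6] M [-0.04  0.04 -0.06] w 0.110 q [ 0.25  0.68  1.55 -0.    0.92  0.35]
TCP duct x -1.7 y 0.0  edge~58.6 underside z 20.1
t12.30 p [0.5494 0.2182 0.0274] yawY -5.62 z [-0.0077 -0.0051 -1.    ] F [-3.7 -2.5  7.2] M [-0.07  0.04 -0.03] w 0.111 q [ 0.25  0.68  1.55 -0.    0.92  0.35]
TCP duct x -1.6 y 0.1  edge~58.7 underside z 20.1
```

View pics/w9c.png

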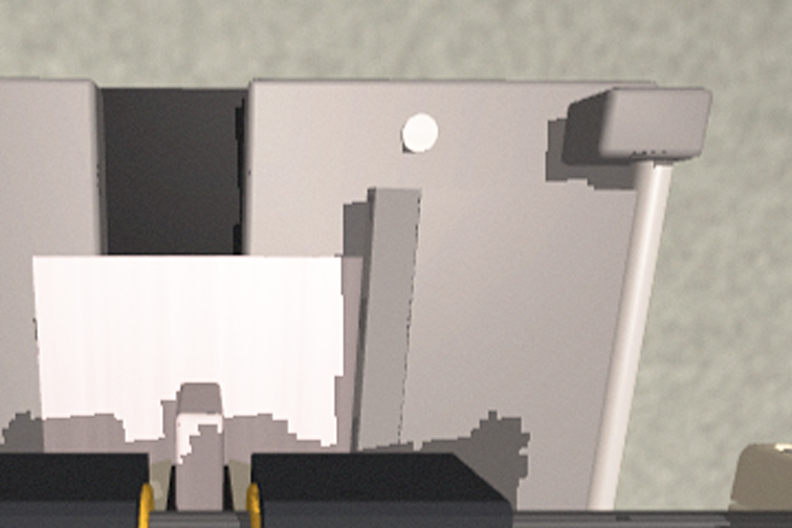

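View pics/t9.png

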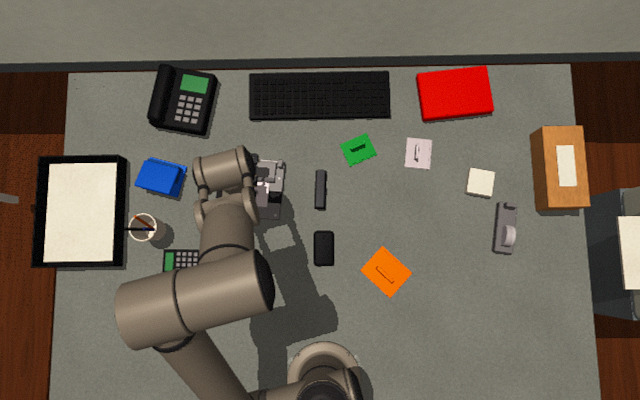

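{"name": "move_arm", "arguments": {
  "increments": [
    [[0,0,0,0,-0.02,0.14,1],[0.05,0,0,0,-0.02,0.14,1]]
  ]
}}

```text
time: 12.5
eef_pos: [0.5493, 0.2182, 0.0272]
eef_rot: [-2.327, -2.11, 0.012]
force: [-5.2, -2.1, 9.5]
gripper_width: 0.106
```

Run:
```python
from h import *
duct()
```

```text
t12.50 p [0.5493 0.2182 0.0272] yawY -5.61 z [-0.0063 -0.0048 -1.    ] F [-5.2 -2.1  9.5] M [-0.19  0.16  0.01] w 0.106 q [ 0.25  0.68  1.56 -0.    0.91  0.35]
TCP duct x -1.7 y 0.1  edge~58.6 underside z 19.9
```

Run:
```python
from h import *
print(robot.close_job()); st()
```

```text
the job is handed in; nothing more can be done
None
the job is handed in; nothing more can be done
```

I picked up the larger pale strip by its rib, leaving the green, orange and small pale ones alone. I slid its front edge under the duct's cover, pressed it onto both ledges, and handed the job in at about 12.5 s still gripping and pressing.

- **Tuck:** the edge is about 21–22 mm past the lip, short of the stop at 29 mm.
- **Alignment:** the strip is centred to within about 1 mm and straight to within about 0.3°.
- **Cover:** it looked unmoved in the wrist pictures. I have no direct reading of its angle.
- **Pressing:** the underside reads 19.9–20.0 mm, against ledge tops at 20 mm. The last downward force reading was 9.5 N, or roughly 11 N on the ledges once the strip's weight is added. The moments put that push between the two ledges.
- **Other items:** everything visible in the last top picture had not moved. The arm hid part of the calculator.

**Less certain:**
- About 5 N of sideways force remained on the tool.
- The tool tilted about 0.4° while pressing. I took this as give in the fingers, because the height did not rise, but I could not confirm it from the pictures.
- The network's duct-lip mark was about 5 mm off my own measurements in x. I used the duct's outline from the top and wrist pictures instead, which agreed with each other to about 1–2 mm. If the mark were right, the edge would sit about 5 mm deeper, still short of the stop.

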